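# Find the complete power unit by its weight and dock it

## Robot

A 6-joint arm with a two-finger parallel gripper is mounted at the origin on the work surface. World frame = base frame: x ahead of the robot, y to its left, z up, the work surface at z = 0. Lengths are in m, angles in rad, forces in N, time in s.
With the tool pointing down it reaches from about 0.275 to 0.725 m from the base axis. Payload 15.9 kg.
Tool frame: the origin (TCP) lies at the centre of the arm's flange, where the gripper is bolted on; the fingertips stand 173 mm ahead of it and the grasp point (between the pads) lies 155 mm ahead of it; z points along the fingers, y is the line along which they close (so a half turn about z gives the same grasp; the last joint's range is limited). The gripper opens to 85 mm and grips with 20 to 120 N. Pads are 22 mm wide; open, the fingers measure 114 mm over their backs; the gripper's body (76 mm by 85 mm) begins 54 mm behind the grasp point. The pads swing forward as they close: fully open they stand 13 mm farther back than shut.
Start: joints at [-1.115, 0.213, -0.034, 1.323, 0, 1.571], TCP at [0.22, -0.449, 0.405] pointing down, gripper open.
Joint ranges: [-2.98, 2.98], [-0.74, 1.72], [-1.14, 1.35], [-2.1, 2.04], [-1.57, 1.44], [-3.14, 3.14]. Speed limits (rad/s): [1.89, 1.89, 2.39, 2.57, 3.14, 3.14].

## Interface

Orientations are given as a unit quaternion [w, x, y, z].
In Python, from bench import r gives the robot as it stands.
- The arm moves only by the shell command python3 -m pendant 'ROWS'. ROWS is JSON, a list of rows, each a list of 7 numbers: the turn, a rotation vector about the tool's x, y, z in rad, then the shift along the tool's x, y, z in mm, then the finger opening in mm, from 0 to 85.4. A call has 1 to 5 rows; each row shifts and turns the commanded pose from where the row before left it, along the tool's axes as they then stand; what a row does not reach is not made up. A row lasts 1/12 s, in which the tool goes at most 41.7 mm and 7.16 degrees, less where a joint would pass 70% of its speed; a pose out of reach is approached as far as the arm can. A call with a gripper value outside its range is refused whole. The fingers move at their own pace and stop on an object; the grip force is fixed at half the most. Time passes only in rows, so rows that do not move let the fingers close. It gives the time, the measured TCP pose, the force, the opening and the grip force at its end, in the units of the state.
- r.get_obs(): the state, without advancing time (a new reading comes with each control period).
- r.snapshot(name): name is "scene" or "top" or "wrist"; returns the picture (384x512x3 uint8, blue, green, red); there is no depth.
- r.camera_params(name): a dict with "camera_matrix" (3x3 intrinsics, pixels), "xyz" and "orientation" of the camera in the world. Camera axes: x right, y down, z forward; pixel columns grow to the right and rows downward; lengths in m; the calibration is good to about 2 mm. A picture is of the moment at which its call begins: read the wrist's pose just before it. camera_params takes no time and is no camera call; for the wrist camera it gives the pose at the moment of the call.
- r.job_done(): hands the job in; it is judged then, once.
The state is a dict: "time_s": time; "qpos": joint angles; "joint_vel": joint speeds; "joint_torque": joint torques, N m; "position": TCP position; "orientation": TCP orientation; "ft_force": force on the tool from outside, world axes, zero at the start; "ft_torque": the same for the moment, N m; "finger_gap": opening from 0.0 (shut) to 1.0 (fully open); "gripper_force": force on a finger pad.
Only numpy, scipy, OpenCV 4.12 (cv2) and the standard library are available. Lean on these libraries where they do the work, as an engineer would, in place of code of your own. Each camera call takes 0.05 s, during which the arm holds its last target. There are 200 camera calls.

## Task

One of the three identical power units on the grey mat has its transformer inside; the other two are empty shells that look just the same. Find the complete one by feeling its weight, set it down between the guides of the test dock and push it gently along until you feel it press against the end stop, then let go. Leave the two empty shells standing upright on the mat, and do not disturb the mug, the parcel or the screwdriver.

Things in the scene. Friction and masses are not known exactly. Their poses are not given: they have to be found in the camera images.
- unit_a: one of three outwardly identical closed grey metal power units, 120 (x) x 52 (y) x 60 (z) mm, both ends alike, with black vent slots and a paper patch on top. Origin: centre of its underside; z up, x along its length. An empty shell weighs 0.12 to 0.21 kg in all, the complete one 0.53 to 0.80 kg with its weight at the middle (what is inside has about 2 mm of play); which of the three is complete changes from start to start and cannot be seen
- unit_b: one of three outwardly identical closed grey metal power units, 120 (x) x 52 (y) x 60 (z) mm, both ends alike, with black vent slots and a paper patch on top. Origin: centre of its underside; z up, x along its length. An empty shell weighs 0.12 to 0.21 kg in all, the complete one 0.53 to 0.80 kg with its weight at the middle (what is inside has about 2 mm of play); which of the three is complete changes from start to start and cannot be seen
- unit_c: one of three outwardly identical closed grey metal power units, 120 (x) x 52 (y) x 60 (z) mm, both ends alike, with black vent slots and a paper patch on top. Origin: centre of its underside; z up, x along its length. An empty shell weighs 0.12 to 0.21 kg in all, the complete one 0.53 to 0.80 kg with its weight at the middle (what is inside has about 2 mm of play); which of the three is complete changes from start to start and cannot be seen
- mat: thin grey bench mat, fixed, 260 (x) x 460 (y) x 3 mm thick; origin: centre of its underside. The units start on it, side by side along its y, roughly parallel to its x
- dock: test dock fixed on the bench: an aluminium plate 200 (x) x 92 (y) x 8 mm thick with two black guides along x, 58 mm apart inside, rising 12 mm above the plate and running from x = -85 to +70 mm; the end at -x and the top are open. Origin: centre of the plate's underside, x along the guides towards the end stop. A docked unit lies along x on the plate (either way round), its leading end against the stop: its origin is then at x = +20, y = 0, z = 8 mm in this frame
- dock_stop: the dock's rigid dark steel end stop across the guides, 16 mm thick, 70 mm wide, 34 mm high above the plate, fixed to the dock. Origin: bottom centre of the face that the unit meets (x = +80, z = 8 mm in the dock's frame), same axes as the dock. A unit drags on the plate with about its own weight in friction: not to be mistaken for the stop
- mug: white mug, 80 mm across, 95 mm high, origin under its centre; a bystander to leave alone
- parcel: closed cardboard parcel 110 x 160 x 50 mm, origin under its centre; a bystander to leave alone
- driver: screwdriver lying beyond the mat; a bystander to leave alone
Things that resemble listed ones, but are neither listed nor needed, are in the scene too. Leave any blue or red look-alike of the unit_b alone.

How it is judged:
By the outcome, as a careful person would: the job done as asked, in the order asked, and still so for the second after the job is handed in, with the robot touching nothing.
It also fails if it takes over 64 s, if anything falls off the work surface, if the arm or the gripper's body presses on something with over 40 N, if the wrist force passes 120 N, or if a joint passes its speed limit or range.

## Working session

There is one attempt and no reset: what is moved stays moved. The work goes in short steps, Python scripts to look and compute and a shell command to move; the robot and the scene stay as the last step left them, time stands still between calls to the robot, and variables do not carry over. Pictures are saved under pics/ and viewed, at most 10 in all, crops included, and the job is handed in when it is done.

```bash
ls; mkdir -p pics; python3 - <<'E'
from bench import r
import cv2,numpy as np
a=r.snapshot("top");b=r.snapshot("scene")
cv2.imwrite("pics/top.png",a);cv2.imwrite("pics/scene.png",b)
for n in("top","scene"):print(n,r.camera_params(n))
o=r.get_obs();print(o)
E
```

```text
pics
top {'camera_matrix': array([[489.70854267,   0.        , 260.32812561],
       [  0.        , 489.70854267, 188.59726637],
       [  0.        ,   0.        ,   1.        ]]), 'xyz': array([0.47403182, 0.01766458, 1.64683838]), 'orientation': array([ 0.02858135, -0.69765126,  0.71531111, -0.0282107 ])}
scene {'camera_matrix': array([[420.9314629 ,   0.        , 266.00448534],
       [  0.        , 420.9314629 , 191.49520199],
       [  0.        ,   0.        ,   1.        ]]), 'xyz': array([1.48255467, 0.68843077, 1.03495631]), 'orientation': array([-0.18503969,  0.39962158,  0.82098294, -0.36338674])}
{'time_s': 0.1, 'qpos': array([-1.11501889e+00,  2.13270896e-01, -3.50103270e-02,  1.32350607e+00,
       -3.98864451e-06,  1.57080338e+00]), 'joint_vel': array([-0.000559  , -0.00110548,  0.00269688, -0.00209581,  0.00317059,
        0.00072314]), 'joint_torque': array([-5.29526787e-04, -6.87249255e+01,  4.87804234e+01,  1.24167890e-02,
        6.82398564e-06, -3.28169313e-05]), 'position': array([ 0.22001479, -0.44882727,  0.40427803]), 'orientation': array([-4.82223946e-04,  9.74146226e-01,  2.25917873e-01, -1.13885186e-04]), 'ft_force': array([ 0.58167933, -0.39769119, -0.40361405]), 'ft_torque': array([-0.00655133,  0.02590406, -0.04246296]), 'gripper_force': 0.0, 'finger_gap': 0.999546784771446}
```

View pics/top.png

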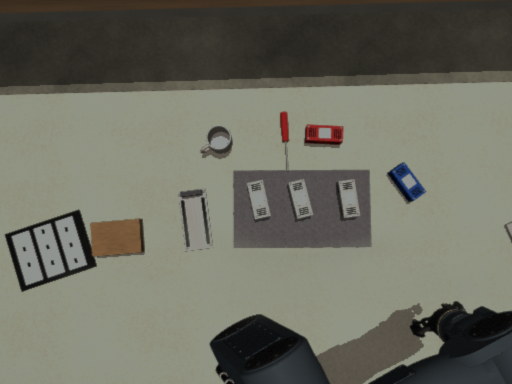

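View pics/scene.png

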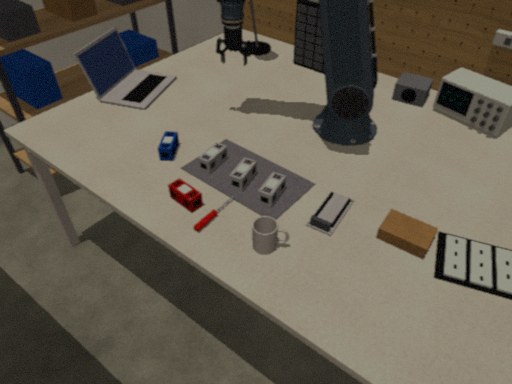

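The top view shows the three grey units on the mat at (259,200), (301,199) and (348,199). The dock is at (196,220) with its stop at the far end (192,193). The mug is at (219,140), the driver at (285,130), and the blue and red decoys are off the mat.

```bash
cat > h.py <<'E'
import cv2,numpy as np
from bench import r
from scipy.spatial.transform import Rotation as R
def rot(q): return R.from_quat([q[1],q[2],q[3],q[0]]).as_matrix()
def cast(p,uv,z):
    d=rot(p['orientation'])@np.linalg.inv(p['camera_matrix'])@np.array([uv[0],uv[1],1.]); c=np.array(p['xyz'])
    return c+d*(z-c[2])/d[2]
def proj(p,X):
    v=p['camera_matrix']@(rot(p['orientation']).T@(np.array(X)-p['xyz'])); return v[:2]/v[2]
E
python3 - <<'E'
from h import *
a=cv2.imread("pics/top.png");p=r.camera_params("top")
g=cv2.cvtColor(a,cv2.COLOR_BGR2GRAY)
c=cv2.resize(a[165:260,170:375],None,fx=3.9,fy=3.9,interpolation=cv2.INTER_CUBIC);cv2.imwrite("pics/crop.png",c)
m=np.zeros_like(g);m[174:244,238:367]=(g[174:244,238:367]>125)*255
m=cv2.morphologyEx(m,cv2.MORPH_CLOSE,np.ones((5,5)))
for k in cv2.findContours(m,cv2.RETR_EXTERNAL,cv2.CHAIN_APPROX_NONE)[0]:
    if cv2.contourArea(k)<200: continue
    bx=cv2.boxPoints(cv2.minAreaRect(k)); w=np.array([cast(p,u,.063) for u in bx])
    e=[w[1]-w[0],w[2]-w[1]]; L=max(e,key=np.linalg.norm); ang=np.degrees(np.arctan2(L[1],L[0])); 
    print(w.mean(0).round(4),[round(float(np.linalg.norm(x)),4) for x in e],((ang+90)%180-90).round(1))
for uv in[(180,193),(204,190),(212,248),(188,251)]: print(cast(p,uv,.008).round(4))
E
```

```text
[ 0.564  -0.2696  0.063 ] [0.0497, 0.1178] 6.6
[ 0.5671 -0.1122  0.063 ] [0.0497, 0.1171] 12.2
[0.5682 0.0239 0.063 ] [0.0497, 0.1179] 10.8
[0.5979 0.2867 0.008 ]
[0.606 0.206 0.008]
[0.4119 0.1825 0.008 ]
[0.404  0.2624 0.008 ]
```

View pics/crop.png

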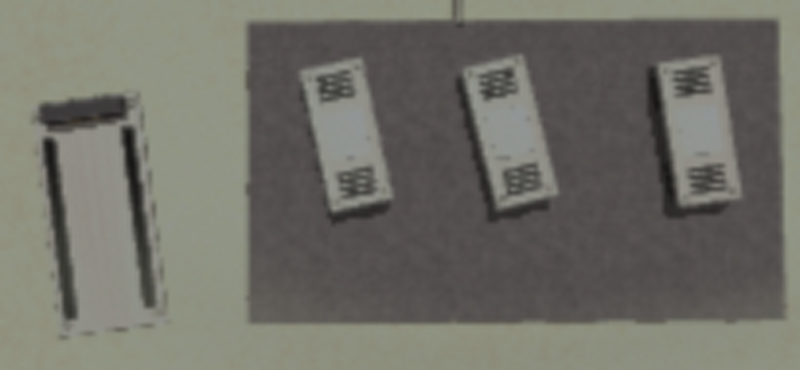

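```bash
cat >> h.py <<'E'
def go(x,y,z,yaw):
    o=r.get_obs();M=rot(o['orientation']);t=np.radians(yaw)
    T=np.array([[np.cos(t),np.sin(t),0],[np.sin(t),-np.cos(t),0],[0,0,-1]])
    print('t',round(o['time_s'],2),'turn',R.from_matrix(M.T@T).as_rotvec().round(4),'then shift mm',(T.T@(np.array([x,y,z])-o['position'])*1e3).round(1),
     'F',o['ft_force'].round(2),'gap',round(o['finger_gap']*85.4,1),'g',round(o['gripper_force'],1))
E
python3 -m pendant '[[0,0,0.1134,0,0,40,85],[0,0,0.1134,0,0,40,85],[0,0,0.1134,0,0,40,85],[0,0,0,30,-11.5,0,85],[0,0,0,30,-11.5,0,85]]'
python3 -m pendant '[[0,0,0,30,-11.5,0,85],[0,0,0,30,-11.5,0,85],[0,0,0,30,-11.5,0,85],[0,0,0,30,-11.5,0,85],[0,0,0,30,-11.5,0,85]]'
python3 -m pendant '[[0,0,0,30,-11.5,0,85],[0,0,0,30,-11.5,0,85],[0,0,0,30,-11.5,0,85],[0,0,0,0,0,0,85]]'
python3 - <<'E'
from h import *
go(.564,-.2696,.28,6.6)
p=r.camera_params("top")
f=lambda c:cast(p,((c[0]+.5)/3.9-.5+170,(c[1]+.5)/3.9-.5+165),.020)
A=f((89.5,134));B=f((109.5,311.5));d=A-B;print(A,B,np.linalg.norm(d),np.degrees(np.arctan2(d[1],d[0])))
u=d/np.linalg.norm(d);print('dock origin',(A+B)/2+u*.0075)
E
```

```text
time_s: 0.52
position: [0.2762, -0.4182, 0.2821]
orientation: [-0.002, 0.998, 0.056, -0.001]
ft_force: [1.8, 0.1, 1.2]
finger_gap: 0.995
gripper_force: 0.0
time_s: 0.93
position: [0.4206, -0.3437, 0.2845]
orientation: [-0.0, 0.998, 0.058, -0.0]
ft_force: [1.1, -0.9, 0.9]
finger_gap: 0.998
gripper_force: 0.0
time_s: 1.27
position: [0.5086, -0.2975, 0.2841]
orientation: [-0.0, 0.998, 0.06, 0.0]
ft_force: [0.8, -0.7, 0.2]
finger_gap: 0.998
gripper_force: 0.0
t 1.27 turn [-0.0007 -0.001   0.004 ] then shift mm [ 58.3 -21.4   4.1] F [ 0.83 -0.65  0.25] gap 85.2 g 0.0
[0.57598265 0.24314095 0.02      ] [0.42500123 0.22828624 0.02      ] 0.15171042160501036 5.619115662826963
dock origin [0.5079559  0.23644796 0.02      ]
```

```bash

python3 -m pendant '[[0,0,0,29,-10.7,0,85],[0,0,0,29,-10.7,0,85],[0,0,0,0,0,20,85],[0,0,0,0,0,32,85],[0,0,0,0,0,30,85]]'|sed -n 2p
python3 -m pendant '[[0,0,0,0,0,0,85],[0,0,0,0,0,0,0],[0,0,0,0,0,0,0],[0,0,0,0,0,0,0],[0,0,0,0,0,0,0]]'
python3 -c "from h import *;go(.564,-.2696,.2,6.6)"
python3 -m pendant '[[0,0,0,0,0,0,0],[0,0,0,0,0,0,0],[0,0,0,0,0,0,0],[0,0,0,0,0,0,0]]'
python3 -c "from h import *;go(.564,-.2696,.2,6.6)"
```

```text
position: [0.5603, -0.2719, 0.2017]
time_s: 2.1
position: [0.5606, -0.2725, 0.2052]
orientation: [0.001, 0.998, 0.058, 0.001]
ft_force: [-1.7, 2.1, 6.5]
finger_gap: 0.601
gripper_force: 64.7
t 2.1 turn [ 0.0015 -0.0028  0.0003] then shift mm [ 3.7 -2.5  5.2] F [-1.66  2.15  6.54] gap 51.4 g 64.7
time_s: 2.43
position: [0.5606, -0.2725, 0.2051]
orientation: [0.001, 0.998, 0.058, 0.001]
ft_force: [-1.1, 0.3, 6.8]
finger_gap: 0.599
gripper_force: 64.4
t 2.43 turn [ 0.0015 -0.0029  0.0003] then shift mm [ 3.8 -2.5  5.1] F [-1.13  0.28  6.78] gap 51.2 g 64.4
```

```bash

python3 -m pendant '[[0,0,0,0,0,-12,0],[0,0,0,0,0,-15,0],[0,0,0,0,0,-8,0],[0,0,0,0,0,0,0],[0,0,0,0,0,0,0]]'
python3 -m pendant '[[0,0,0,0,0,0,0],[0,0,0,0,0,0,0],[0,0,0,0,0,0,0]]'
```

```text
time_s: 2.85
position: [0.5601, -0.2723, 0.2383]
orientation: [0.0, 0.998, 0.058, 0.001]
ft_force: [-0.0, 0.0, -9.0]
finger_gap: 0.601
gripper_force: 65.4
time_s: 3.1
position: [0.5597, -0.272, 0.237]
orientation: [-0.0, 0.998, 0.058, -0.0]
ft_force: [-0.1, -0.4, -7.3]
finger_gap: 0.598
gripper_force: 65.4
```

```bash

python3 -m pendant '[[0,0,0,0,0,-20,0],[0,0,0,0,-5,-30,0],[0,0,0.0175,0,-16,-20,0],[0,0,0,-1,-28,0,0],[0,0,0,-1,-32,0,0]]'|sed -n 2p
python3 -m pendant '[[0,0,0,-1,-32,0,0],[0,0,0,-1,-32,0,0],[0,0,0,-1,-32,0,0],[0,0,0,-1,-32,0,0],[0,0,0,-1,-32,0,0]]'|sed -n 2p
python3 -m pendant '[[0,0,0,-1,-32,0,0],[0,0,0,-1,-32,0,0],[0,0,0,-1,-32,0,0],[0,0,0,-1,-32,0,0],[0,0,0,-1,-32,0,0]]'|sed -n 2p
python3 -m pendant '[[0,0,0,-1,-32,0,0],[0,0,0,-1,-32,0,0],[0,0,0,0,-20,0,0],[0,0,0,0,-10,0,0],[0,0,0,0,0,0,0]]'|sed -n 2p
python3 - <<'E'
from h import *
go(.498,.2355,.305,5.6)
print(r.camera_params("wrist"))
cv2.imwrite("pics/w1.png",r.snapshot("wrist"))
t=r.snapshot("top");cv2.imwrite("pics/t2.png",cv2.resize(t[165:260,170:375],None,fx=3.9,fy=3.9,interpolation=cv2.INTER_CUBIC))
go(.498,.2355,.305,5.6)
E
```

```text
position: [0.5499, -0.192, 0.3086]
position: [0.5284, -0.0316, 0.3074]
position: [0.5127, 0.0843, 0.3081]
position: [0.5054, 0.1236, 0.3125]
t 4.77 turn [-0.0703  0.0047  0.1238] then shift mm [   3.6 -112.     7.5] F [-0.12  0.21 -7.41] gap 50.6 g 66.7
{'camera_matrix': array([[311.41314062,   0.        , 261.10069427],
       [  0.        , 311.41314062, 195.52643239],
       [  0.        ,   0.        ,   1.        ]]), 'xyz': array([0.57058154, 0.14190602, 0.28255097]), 'orientation': array([ 0.08636384,  0.77609162, -0.61442833, -0.1126983 ])}
t 4.87 turn [-0.0695  0.0049  0.1225] then shift mm [   3.6 -112.9    7.3] F [ 0.54  0.26 -6.61] gap 50.7 g 66.7
```

View pics/w1.png

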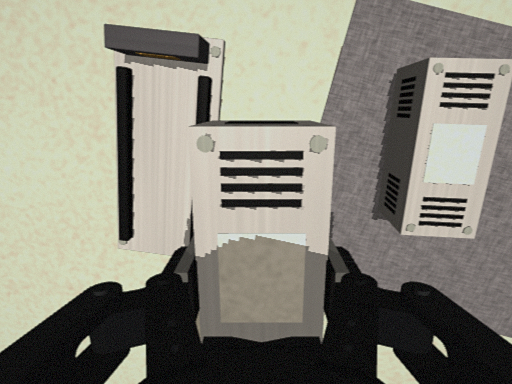

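The wrist view shows the held unit's top at lower centre, with the dock ahead-left: stop at (155,42), guides at (124,150) and (204,95). The tool has tilted and lagged short of the target, so I'm checking the joints.

```bash
python3 -c "
from h import *
o=r.get_obs();print(o['qpos'].round(3),o['orientation'].round(3),rot(o['orientation']).round(3))"
```

```text
[ 0.219  0.29  -0.171  1.111  0.07   3.141] [-0.035  0.993  0.11  -0.004] [[ 0.976  0.218 -0.016]
 [ 0.219 -0.973  0.068]
 [-0.001 -0.07  -0.998]]
```

```bash

python3 -m pendant '[[-0.0695,0.005,-0.05,0,0,0,0],[0,0,-0.11,0,0,0,0],[0,0,-0.12,0,0,0,0],[0,0,-0.12,0,0,0,0],[0,0,-0.12,0,0,0,0]]'|sed -n 3p
python3 -m pendant '[[0,0,-0.12,0,0,0,0],[0,0,-0.12,0,0,0,0],[0,0,-0.12,0,0,0,0],[0,0,-0.12,0,0,0,0],[0,0,-0.12,0,0,0,0]]'|sed -n 3p
python3 -m pendant '[[0,0,-0.12,0,0,0,0],[0,0,-0.12,0,0,0,0],[0,0,-0.12,0,0,0,0],[0,0,-0.12,0,0,0,0],[0,0,-0.12,0,0,0,0]]'|sed -n 3p
python3 -m pendant '[[0,0,-0.12,0,0,0,0],[0,0,-0.12,0,0,0,0],[0,0,-0.12,0,0,0,0],[0,0,-0.12,0,0,0,0],[0,0,-0.12,0,0,0,0]]'|sed -n 3p
python3 -m pendant '[[0,0,-0.12,0,0,0,0],[0,0,-0.12,0,0,0,0],[0,0,-0.12,0,0,0,0],[0,0,-0.08,0,0,0,0],[0,0,0,0,0,0,0]]'|sed -n 3p
python3 -c "
from h import *
go(.498,.2355,.305,185.6);print(r.get_obs()['qpos'].round(2))"
```

```text
orientation: [0.0, 0.931, 0.364, 0.003]
orientation: [0.001, 0.782, 0.623, 0.003]
orientation: [0.002, 0.563, 0.826, 0.002]
orientation: [0.003, 0.294, 0.956, 0.002]
orientation: [0.003, 0.079, 0.997, 0.001]
t 6.95 turn [ 0.002   0.0056 -0.2558] then shift mm [ -3.6 113.2   7.2] F [ 0.44  0.37 -6.77] gap 51.0 g 66.8
[ 0.24  0.29 -0.18  1.1   0.    0.4 ]
```

```bash

python3 -m pendant '[[0,0,-0.085,0,0,0,0],[0,0,-0.085,0,0,0,0],[0,0,-0.086,0,0,0,0],[0.002,0.005,0,0,20,0,0],[0,0,0,0,0,0,0]]'|sed -n 2p
python3 - <<'E'
from h import *
go(.498,.2355,.305,185.6)
print(r.camera_params("wrist"))
cv2.imwrite("pics/w2.png",r.snapshot("wrist"))
E
```

```text
position: [0.5034, 0.1443, 0.3123]
t 7.37 turn [ 0.0005  0.0007 -0.0059] then shift mm [-3.5 91.3  7.3] F [-1.18  0.09 -7.09] gap 51.0 g 67.7
{'camera_matrix': array([[311.41314062,   0.        , 261.10069427],
       [  0.        , 311.41314062, 195.52643239],
       [  0.        ,   0.        ,   1.        ]]), 'xyz': array([0.43344486, 0.13903493, 0.2823086 ]), 'orientation': array([0.09274705, 0.66731885, 0.73206721, 0.10080249])}
```

View pics/w2.png

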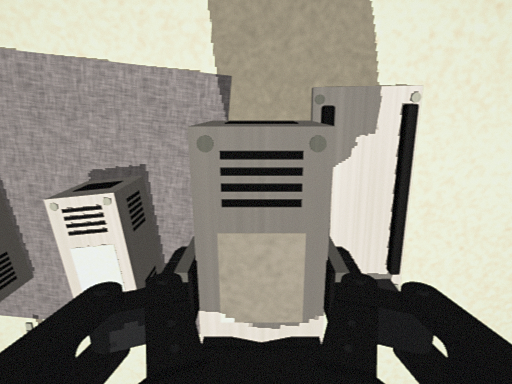

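The wrist view shows the dock to the right of the held unit. Its rear plate corners are at about (313,87) and (423,87), and the +y guide's inner edge runs from (402,103) to (388,274).

```bash
python3 - <<'E'
from h import *
w1=dict(camera_matrix=r.camera_params("wrist")['camera_matrix'],xyz=np.array([0.57058154,0.14190602,0.28255097]),orientation=[0.08636384,0.77609162,-0.61442833,-0.1126983])
w2=dict(w1,xyz=np.array([0.43344486,0.13903493,0.2823086]),orientation=[0.09274705,0.66731885,0.73206721,0.10080249])
import sys
g1=cv2.imread("pics/w1.png",0).astype(int);g2=cv2.imread("pics/w2.png",0).astype(int)
# row-wise dark runs
def runs(g,rows,lo,hi):
    out=[]
    for v in rows:
        d=np.where(g[v,lo:hi]<70)[0]+lo
        if len(d): out.append((v,d.min(),d.max()))
    return out
def line(pts,z,p):
    w=np.array([cast(p,u,z) for u in pts])[:,:2];c=w.mean(0);d=np.linalg.svd(w-c)[2][0];d*=np.sign(d[0])
    return c,np.degrees(np.arctan2(d[1],d[0])),d
a=runs(g2,range(110,265,8),375,425); b=runs(g1,range(80,236,8),105,150); c=runs(g1,range(85,118,6),190,222)
print(a[0],a[-1],b[0],b[-1],c)
Y=np.array([.508,.2365]);t=np.radians(5.6);n=np.array([-np.sin(t),np.cos(t)])
for nm,pts,z,p,off in [('w2 +y inner bot',[(m-.5,v) for v,m,M in a],.008,w2,29),
 ('w1 +y inner bot',[(M+.5,v) for v,m,M in b],.008,w1,29),('w1 -y inner top',[(m-.5,v) for v,m,M in c],.020,w1,-29)]:
    q,ang,d=line(pts,z,p)
    # intersect with guess dock's y axis
    s=np.linalg.solve(np.c_[d,-n],Y-q)[1]
    print(nm,ang.round(2),'lat mm',round(s*1e3,1),'centre offset',round(s*1e3-off,1))
for uv in[(313,87),(423,87)]:
    x=cast(w2,uv,.008)[:2]-Y;print('rear corner dock xy',(x@[np.cos(t),np.sin(t)]).round(4),(x@n).round(4))
for uv in[(107,50),(209,62)]: # stop face bottom? top front edge z=.042
    x=cast(w1,uv,.042)[:2]-Y;print('stop top front',(x@[np.cos(t),np.sin(t)]).round(4),(x@n).round(4))
E
```

```text
(110, np.int64(402), np.int64(417)) (262, np.int64(387), np.int64(399)) (80, np.int64(117), np.int64(131)) (232, np.int64(119), np.int64(132)) [(85, np.int64(198), np.int64(210)), (91, np.int64(198), np.int64(210)), (97, np.int64(197), np.int64(210)), (103, np.int64(197), np.int64(209)), (109, np.int64(197), np.int64(209)), (115, np.int64(197), np.int64(209))]
w2 +y inner bot 6.37 lat mm 30.5 centre offset 1.5
w1 +y inner bot 6.39 lat mm 30.6 centre offset 1.6
w1 -y inner top 7.14 lat mm -30.6 centre offset -1.6
rear corner dock xy -0.1001 -0.0467
rear corner dock xy -0.0996 0.0448
stop top front 0.0769 0.0336
stop top front 0.0775 -0.0423
```

```bash
python3 - <<'E'
from h import *
w2=dict(camera_matrix=r.camera_params("wrist")['camera_matrix'],xyz=np.array([0.43344486,0.13903493,0.2823086]),orientation=[0.09274705,0.66731885,0.73206721,0.10080249])
o=r.get_obs();T=rot(o['orientation']);print(o['position'].round(4))
for v,l,rr in[(128,190,335),(220,194,331)]:
    for u in(l,rr):
        x=cast(w2,(u,v),o['position'][2]-.1422); print((T.T@(x-o['position'])*1e3).round(1))
g=cv2.imread("pics/w2.png",0)
for v in(128,150,190,225): print(v,g[v,184:200].tolist(),g[v,324:342].tolist())
E
```

```text
[0.5035 0.1436 0.3123]
[ 63.4 -23.3 142.2]
[ 63.4  27.9 142.1]
[ 28.9 -23.9 142.2]
[ 28.9  28.6 142.2]
128 [131, 131, 137, 135, 135, 136, 137, 135, 137, 138, 138, 133, 137, 136, 142, 137] [134, 138, 130, 133, 135, 131, 135, 136, 135, 133, 133, 137, 142, 141, 143, 145, 141, 141]
150 [137, 146, 150, 147, 141, 133, 132, 138, 132, 133, 135, 137, 134, 138, 138, 129] [131, 136, 134, 133, 134, 136, 134, 136, 132, 129, 133, 136, 137, 140, 142, 140, 142, 138]
190 [133, 132, 133, 134, 143, 141, 136, 133, 132, 131, 132, 130, 133, 133, 134, 133] [134, 133, 134, 135, 132, 131, 131, 168, 222, 231, 230, 234, 234, 233, 230, 230, 227, 227]
225 [153, 142, 137, 137, 139, 132, 134, 134, 135, 138, 127, 129, 134, 133, 134, 134] [131, 132, 133, 128, 128, 132, 180, 229, 227, 229, 231, 230, 229, 230, 227, 227, 229, 225]
```

```bash

python3 -m pendant '[[0,0,-0.012,-1,30,0,0],[0,0,0,-1,32,10,0],[0,0,0,-0.6,30,25,0],[0,0,0,0,0,30,0],[0,0,0,0,0,0,0]]'|sed -n 2p
python3 -m pendant '[[0,0,0,0,0,0,0],[0,0,0,0,0,0,0]]'|sed -n 2p
python3 - <<'E'
from h import *
go(.496,.2352,.247,186.3)
p=r.camera_params("wrist");print(p['xyz'],p['orientation']);np.save('w3.npy',np.r_[p['xyz'],p['orientation']])
cv2.imwrite("pics/w3.png",r.snapshot("wrist"))
E
```

```text
position: [0.4949, 0.2351, 0.2423]
position: [0.4971, 0.2344, 0.2483]
t 8.0 turn [-0.0004  0.0018 -0.005 ] then shift mm [1.  0.9 1.3] F [ 0.18  0.24 -6.67] gap 51.2 g 71.7
[0.42724268 0.22819189 0.21819495] [0.09275139 0.66243342 0.73639077 0.10152722]
```

View pics/w3.png

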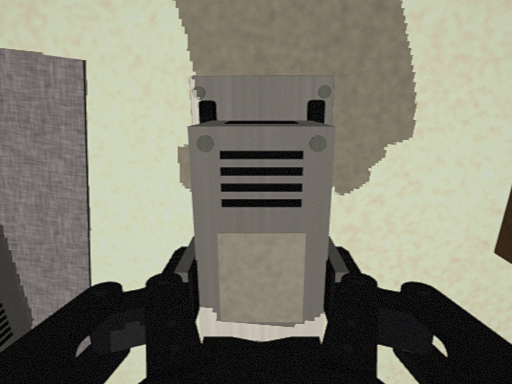

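The guides' ends at (208,110) and (316,110) straddle the held unit, whose top spans 189–335 at row 126. It is centred to within about 0.5 mm and square, so I'm lowering it.

```bash

python3 -m pendant '[[0,0,0,0,0,12,0],[0,0,0,0,0,12,0],[0,0,0,0,0,8,0],[0,0,0,0,0,0,0],[0,0,0,0,0,0,0]]'|sed -n 2,4p
python3 -m pendant '[[0,0,0,0,0,2,0],[0,0,0,0,0,1,0],[0,0,0,0,0,0,0]]'|sed -n 2,4p
python3 -m pendant '[[0,0,0,0,0,2,0],[0,0,0,0,0,0,0],[0,0,0,0,0,0,0]]'|sed -n 2,4p
```

```text
position: [0.4969, 0.2346, 0.2159]
orientation: [0.001, -0.053, 0.999, -0.0]
ft_force: [-0.8, -0.5, -7.5]
position: [0.4968, 0.2349, 0.2126]
orientation: [0.001, -0.054, 0.999, -0.0]
ft_force: [0.4, -0.4, -6.9]
position: [0.4967, 0.2349, 0.2105]
orientation: [0.001, -0.054, 0.999, -0.0]
ft_force: [0.1, 0.9, -5.7]
```

```bash

python3 -m pendant '[[0,0,0,0,0,1.5,0],[0,0,0,0,0,0,0],[0,0,0,0,0,0,0]]'|sed -n 2,4p
python3 -m pendant '[[0,0,0,-2,0,0,0],[0,0,0,-3,0,0,0],[0,0,0,-3,0,0,0],[0,0,0,-3,0,0,0]]'|sed -n 2,4p
```

```text
position: [0.4967, 0.2349, 0.2102]
orientation: [0.001, -0.054, 0.999, 0.0]
ft_force: [-7.2, -1.8, 19.1]
position: [0.5071, 0.2362, 0.2102]
orientation: [0.0, -0.054, 0.999, 0.0]
ft_force: [-15.6, -1.8, 24.3]
```

```bash

python3 -m pendant '[[0,0,0,0,0,-1.2,0],[0,0,0,-2,0,0,0],[0,0,0,-3,0,0,0],[0,0,0,-3,0,0,0]]'|sed -n 2,4p
python3 -m pendant '[[0,0,0,-2,0,0,0],[0,0,0,-2,0,0,0],[0,0,0,-2,0,0,0]]'|sed -n 2,4p
python3 -c "from h import *;go(.508+.0235*.994,.2365+.0235*.11,.2102,186.3)"
```

```text
position: [0.5154, 0.2369, 0.2102]
orientation: [0.0, -0.054, 0.999, -0.0]
ft_force: [-6.0, -1.3, 5.1]
position: [0.5214, 0.2375, 0.2102]
orientation: [0.0, -0.054, 0.999, -0.0]
ft_force: [-5.5, -0.9, 5.7]
t 10.13 turn [-0.0004  0.0003 -0.0028] then shift mm [-10.1   0.5   0. ] F [-5.51 -0.93  5.72] gap 50.9 g 73.5
```

Sliding drag is about 5.5 N, with an estimated 10 mm to go to the stop. I'll take it in finer steps.

```bash

python3 -m pendant '[[0,0,0,-2,0,0,0],[0,0,0,-1.5,0,0,0]]'|sed -n 2,4p
python3 -m pendant '[[0,0,0,-1,0,0,0],[0,0,0,-1,0,0,0]]'|sed -n 2,4p
python3 -m pendant '[[0,0,0,-1,0,0,0],[0,0,0,0,0,0,0]]'|sed -n 2,4p
```

```text
position: [0.5249, 0.2379, 0.2102]
orientation: [0.0, -0.054, 0.999, -0.0]
ft_force: [-7.1, 0.2, 5.9]
position: [0.5268, 0.2381, 0.2102]
orientation: [0.0, -0.054, 0.999, -0.0]
ft_force: [-6.5, -0.9, 5.5]
position: [0.528, 0.2383, 0.2103]
orientation: [0.0, -0.054, 0.999, -0.0]
ft_force: [-4.7, -0.3, 5.0]
```

```bash

python3 -m pendant '[[0,0,0,-1,0,0,0],[0,0,0,0,0,0,0]]'|sed -n 2,4p
```

```text
position: [0.5289, 0.2383, 0.2102]
orientation: [0.0, -0.054, 0.999, -0.0]
ft_force: [-4.9, 0.8, 4.9]
```

```bash

for i in 1; do python3 -m pendant '[[0,0,0,-1,0,0,0],[0,0,0,0,0,0,0]]'|sed -n 2,4p; done
python3 -m pendant '[[0,0,0,-1,0,0,0],[0,0,0,0,0,0,0]]'|sed -n 2,4p
```

```text
position: [0.5299, 0.2384, 0.2102]
orientation: [0.0, -0.054, 0.999, -0.0]
ft_force: [-5.6, -0.8, 4.9]
position: [0.5309, 0.2385, 0.2102]
orientation: [0.0, -0.054, 0.999, -0.0]
ft_force: [-5.0, -1.4, 4.7]
```

```bash

python3 -m pendant '[[0,0,0,-0.8,0,0,0],[0,0,0,0,0,0,0]]'|sed -n 2,4p
```

```text
position: [0.5312, 0.2385, 0.2102]
orientation: [-0.0, -0.054, 0.999, -0.0]
ft_force: [-10.1, -1.5, 9.8]
```

Force is rising while the motion shrinks, as expected at the stop. A small extra push will confirm it.

```bash

python3 -m pendant '[[0,0,0,-0.6,0,0,0],[0,0,0,0,0,0,0]]'|sed -n 2,4p
```

```text
position: [0.5314, 0.2386, 0.2102]
orientation: [-0.001, -0.054, 0.999, -0.0]
ft_force: [-14.3, -1.9, 13.5]
```

```bash

python3 -m pendant '[[0,0,0,-0.3,0,0,0],[0,0,0,0,0,0,0]]'|sed -n 2,4p
```

```text
position: [0.5315, 0.2386, 0.2102]
orientation: [-0.001, -0.054, 0.999, -0.0]
ft_force: [-17.9, -1.4, 13.9]
```

Pressed against the stop: about 18 N with the motion stalled at the expected place. Letting go and retreating straight up.

```bash

python3 -m pendant '[[0,0,0,0,0,0,85],[0,0,0,0,0,0,85],[0,0,0,0,0,0,85],[0,0,0,0,0,0,85],[0,0,0,0,0,0,85]]'
python3 -m pendant '[[0,0,0,0,0,-10,85],[0,0,0,0,0,-25,85],[0,0,0,0,0,-30,85],[0,0,0,0,0,-30,85],[0,0,0,0,0,-20,85]]'
python3 -m pendant '[[0,0,0,30,0,0,85],[0,0,0,35,0,0,85],[0,0,0,35,0,0,85],[0,0,0,20,0,0,85],[0,0,0,0,0,0,85]]'|sed -n 1,3p
python3 - <<'E'
from h import *
t=r.snapshot("top");s=r.snapshot("scene");w=r.snapshot("wrist")
im=[cv2.resize(t[165:260,170:375],(512,237),interpolation=cv2.INTER_CUBIC),cv2.resize(s[120:260,160:370],(512,341),interpolation=cv2.INTER_CUBIC)]
cv2.imwrite("pics/end.png",np.vstack(im));cv2.imwrite("pics/endw.png",w)
E
```

```text
time_s: 12.05
position: [0.5328, 0.2387, 0.2101]
orientation: [0.001, -0.053, 0.999, -0.0]
ft_force: [0.1, -0.3, 0.8]
finger_gap: 0.997
gripper_force: 0.0
time_s: 12.47
position: [0.5327, 0.2388, 0.3287]
orientation: [0.002, -0.054, 0.999, 0.0]
ft_force: [0.7, -0.0, 0.4]
finger_gap: 0.996
gripper_force: 0.0
time_s: 12.88
position: [0.41, 0.2254, 0.326]
orientation: [0.0, -0.054, 0.999, -0.0]
```

View pics/end.png

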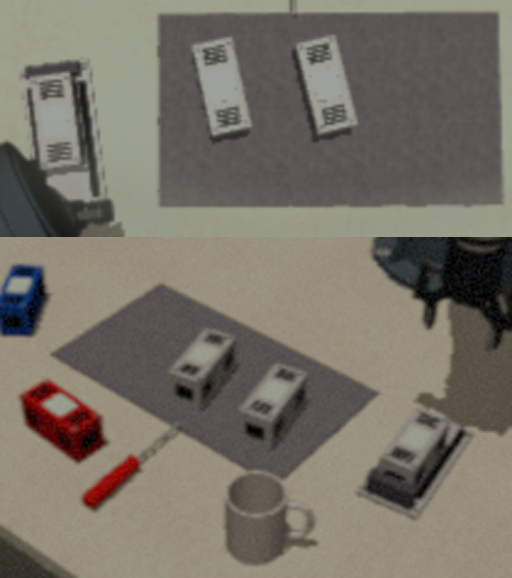

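View pics/endw.png

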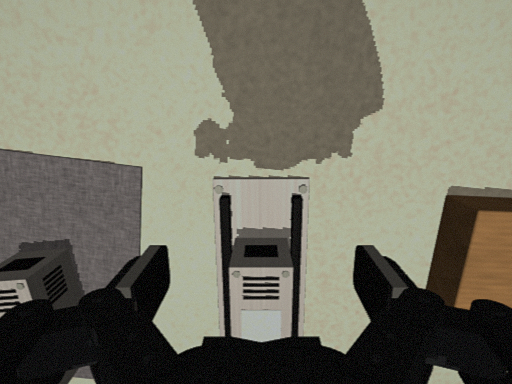

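The unit sits flat between the guides against the stop. In the wrist view its rear end is at (262,250), between the guides at x = 225 and 296. Both shells stand untouched on the mat and the bystanders are unmoved.

```bash
python3 -c "from bench import r;print(r.job_done())"
```

```text
the job is handed in; nothing more can be done
None
```

Job handed in at about 13 s of 64 s: the first unit I lifted weighed about 0.74 kg, so it was the complete one; it is now in the dock, pressed against the stop (18 N) and released, with the two shells (not lifted) still upright on the mat.

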